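# Change over the oil can and the thread spool in the bench caddy

## Robot

A 6-joint arm with a two-finger parallel gripper is mounted at the origin on a cart in front of the work surface, level with it; the furniture and walls round the work are solid. World frame = base frame: x ahead of the robot, y to its left, z up, the work surface at z = 0. Lengths are in m, angles in rad, forces in N, time in s.
With the tool pointing down it reaches from about 0.35 to 0.975 m from the base axis. Payload 4.9 kg.
Tool frame: the origin (TCP) lies at the very end of the fingers, on their centre line; the grasp point (between the pads) lies 19 mm behind it (manip.grip_depth is the distance from the TCP to the grasp point, in m); z points along the fingers, x is the direction in which the jaws open and shut, and the axes are right-handed (so a half turn about z gives the same grasp; the last joint's range is limited). The gripper opens to 85 mm and grips with 20 to 120 N. Pads are 22 mm wide; open, the fingers measure 114 mm over their backs; the gripper's body (76 mm by 85 mm) begins 54 mm behind the grasp point. The pads swing forward as they close: fully open they stand 13 mm farther back than shut.
Start: joints at [1.058, 0.053, 1.613, -0, 1.476, -0.119], TCP at [0.24, 0.577, 0.231] pointing down, gripper open.
Joint ranges: [-3.01, 3.01], [-1.01, 2.22], [0.06, 2.58], [-1.02, 4.17], [0.09, 2.62], [-3.14, 3.14]. Speed limits (rad/s): [2.57, 2.57, 3.14, 3.14, 3.14, 3.14].

## Interface

Orientations are given as a unit quaternion [w, x, y, z].
In Python, from plant import manip gives the robot as it stands. The module is installed in compiled form; this text tells all that it offers.
- The arm moves only by the shell command python3 -m crank 'ROWS' [OPENING]. ROWS is JSON, a list of rows, each a list of 4 numbers: the shift along the tool's x, y, z in cm, then the turn about the tool's z in units of 6 degrees (1.0 is 6 degrees). A call has 1 to 10 rows; each row shifts and turns the commanded pose from where the row before left it, along the tool's axes as they then stand; what a row does not reach is not made up. A row lasts 1/12 s, in which the tool goes at most 41.7 mm and 7.16 degrees, less where a joint would pass 70% of its speed; a pose out of reach is approached as far as the arm can. A call with a gripper value outside its range is refused whole. OPENING is the opening, from 0 (shut) to 1 (fully open), set as the call begins (- or left out, the last holds). The fingers move at their own pace and stop on an object; the grip force is fixed at half the most. Time passes only in rows, so rows that do not move let the fingers close. It gives the time, the measured TCP pose, the force and the opening at its end, in the units of the state.
- manip.state(): the state, without advancing time (a new reading comes with each control period).
- manip.grab_frame(name): name is "side" or "top"; returns a dict with "img" (384x512x3 uint8, red, green, blue), "intrinsics" (3x3 intrinsics, pixels), "position" and "orientation" of the camera in the world. Camera axes: x right, y up, looking along -z (the intrinsics and any distortion apply to the point x, -y, -z); pixel columns grow to the right and rows downward; lengths in m; the calibration is good to about 2 mm. A picture is of the moment at which its call begins. There is no depth.
- manip.job_done(): hands the job in, once; it reports no verdict.
The state is a dict: "time": time; "joint_pos": joint angles; "joint_vel": joint speeds; "joint_efforts": joint torques, N m; "tool_pos": TCP position; "tool_rot": TCP orientation; "contact_force": force on the tool from outside, world axes, zero at the start; "ft_torque": the same for the moment, N m; "gripper_width": opening from 0.0 (shut) to 1.0 (fully open).
Only numpy, scipy, OpenCV 4.12 (cv2) and the standard library are available. Lean on these libraries where they do the work, as an engineer would, in place of code of your own. Each camera call takes 0.05 s, during which the arm holds its last target.

## Task

The brass oil can and the spool of thread stand in each other's place in the wooden three-recess caddy. Change them over: each must end standing upright in the recess the other one had, down on the recess floor, then let go. Keep the oil can upright so that it does not leak, and leave the tack tin in its recess and the other spool, the one out on the bench, alone.

Things in the scene. Friction and masses are not known exactly. Their poses are not given: they have to be found in the camera images.
- caddy: low wooden block, fixed to the bench, 106 (x) x 360 (y) x 16 mm, with a row of three equal round recesses along its y axis, 120 mm apart; each recess is 78 mm in diameter and 6 mm deep. One holds the oil can, one the spool, one the tack tin, in any order. Origin at the centre of the underside, z up; -x is the side towards the robot. The bench in front of it (its -x side) is clear for 100 mm and serves to park a thing.
- recess_left (a point): centre of the floor of the recess at the caddy's +y end, 10 mm above the bench
- recess_middle (a point): centre of the floor of the middle recess, 10 mm above the bench
- recess_right (a point): centre of the floor of the recess at the caddy's -y end, 10 mm above the bench
- oil_can_center (a point): small brass oil can, loose, about 0.09 kg: round body 58 mm in diameter; a cone from 30 to 70 mm up; then a straight upright spout on the axis, 9 mm thick at its foot tapering to 4 mm at the top, 125 mm above the underside. The point is on the axis half-way up (62.5 mm above the underside), z up. Take it by the lower half of the spout, 75 to 100 mm up; a hand cannot reach down to the body.
- spool_center (a point): wooden spool of dark brown thread standing in the caddy, loose, about 0.045 kg, 50 mm high: flanges 40 mm in diameter and 8 mm thick at the top and at the bottom, between them thread 22 mm thick to the touch. The point is its centre, 25 mm above the underside; z is its axis. Take it from above by the upper flange or across both flanges.
- tack_tin: open round tin of tacks, 68 mm in diameter, 24 mm high, standing in one of the recesses; it stays there. Origin at the centre of its underside.
- bench_spool_center (a point): bystander: a second spool (blue thread) of the same shape and size, standing on the bench to the left of the caddy. The point is its centre, 25 mm above the underside. Not to be moved.
- brush_main: in the way, fixed: a glue brush standing up on a shoe sole on a wooden block (block 312 mm long in x, 144 mm wide, sole top 97 mm above the bench) to the right of the caddy. Its handle leans towards the caddy and ends 330 mm above the bench, 20 mm farther in x and 85 mm in y than its origin, which lies 97 mm above the bench. It has no part in the job; pass above it or well clear of it.
Not all that is in view belongs to the job. What is shaped like the part that bears spool_center but orange or turquoise is not meant. What is shaped like the part that bears oil_can_center but green is not meant.

How it is judged:
By the outcome, as a careful person would: the job done as asked, in the order asked, and still so for the second after the job is handed in, with the robot touching nothing.
It also fails if it takes over 67 s, if anything falls off the work surface, if the arm or the gripper's body presses on something with over 40 N, if the wrist force passes 120 N, or if a joint passes its speed limit or range.

## Working session

There is one attempt and no reset: what is moved stays moved. The work goes in short steps, Python scripts to look and compute and a shell command to move; the robot and the scene stay as the last step left them, time stands still between calls to the robot, and variables do not carry over. Pictures are saved under pics/ and viewed, and the job is handed in when it is done.

```bash
mkdir -p pics
python3 - <<'E'
from plant import manip
import cv2
for n in("side","top"):
    f=manip.grab_frame(n); cv2.imwrite(f"pics/{n}0.png",f["img"][...,::-1])
    print(n,f["intrinsics"],f["position"],f["orientation"],[k for k in f])
print(manip.state(), manip.grip_depth)
E
```

```text
side [[376.93277752   0.         246.37929558]
 [  0.         376.93277752 192.09644203]
 [  0.           0.           1.        ]] [ 0.20723204 -0.88838473  0.4885123 ] [ 0.81942925  0.54452084 -0.10621765 -0.1440506 ] ['img', 'intrinsics', 'position', 'orientation']
top [[453.42775178   0.         259.60062557]
 [  0.         453.42775178 193.12980265]
 [  0.           0.           1.        ]] [0.31087013 0.00896226 1.32364798] [-0.7020007  -0.07457317  0.06106207  0.70562404] ['img', 'intrinsics', 'position', 'orientation']
{'time': 0.1, 'joint_pos': array([ 1.05799832e+00,  5.33013380e-02,  1.61417379e+00,  1.00025106e-05,
        1.47598991e+00, -1.19034623e-01]), 'joint_vel': array([ 0.00054888, -0.00129781, -0.00252293,  0.00060654, -0.00189974,
       -0.00016865]), 'joint_efforts': array([ 5.59727996e-04, -3.94904995e+01, -3.71362853e+01, -1.07682326e-04,
        3.92621267e-03,  6.49305122e-06]), 'tool_pos': array([0.23952806, 0.57666453, 0.23016923]), 'tool_rot': array([ 4.19117500e-04,  8.31765044e-01,  5.55127044e-01, -8.37153445e-04]), 'contact_force': array([-0.55590841, -0.31977128, -0.20457408]), 'ft_torque': array([-0.07326068,  0.03372779,  0.05338792]), 'gripper_width': 0.9978716406753254} 0.0187
```

View pics/side0.png

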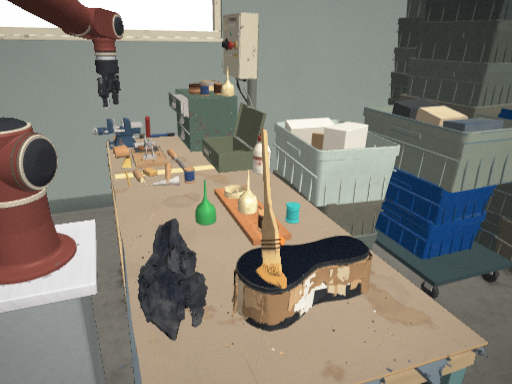

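View pics/top0.png

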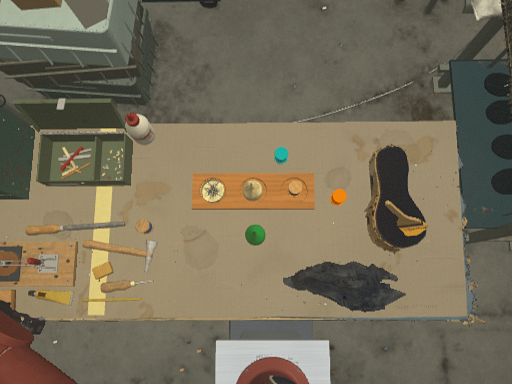

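```bash
cat > h.py <<'E'
import numpy as np, cv2
from scipy.spatial.transform import Rotation as R
from plant import manip
def q2R(q): return R.from_quat([q[1],q[2],q[3],q[0]]).as_matrix()
def ray(f,u,v):
    K=f["intrinsics"]; d=np.array([(u-K[0,2])/K[0,0],-(v-K[1,2])/K[1,1],-1.]); return f["position"],q2R(f["orientation"])@d
def plane(f,u,v,z):
    p,d=ray(f,u,v); return p+d*(z-p[2])/d[2]
def proj(f,P):
    K=f["intrinsics"]; c=q2R(f["orientation"]).T@(np.asarray(P)-f["position"]); return K[0,2]+K[0,0]*c[0]/-c[2], K[1,2]+K[1,1]*-c[1]/-c[2]
def tri(f1,a,f2,b):
    p,d=ray(f1,*a);q,e=ray(f2,*b); d/=np.linalg.norm(d);e/=np.linalg.norm(e)
    s=np.linalg.lstsq(np.c_[d,-e],q-p,rcond=None)[0]; A=p+s[0]*d;B=q+s[1]*e
    return (A+B)/2,np.linalg.norm(A-B)
E
python3 - <<'E'
from h import *
t=manip.grab_frame("top"); s=manip.grab_frame("side")
cv2.imwrite("pics/tc.png",cv2.resize(t["img"][140:255,185:355,::-1],None,fx=4.6,fy=4.6,interpolation=cv2.INTER_CUBIC))
cv2.imwrite("pics/sc.png",cv2.resize(s["img"][155:255,190:320,::-1],None,fx=6,fy=6,interpolation=cv2.INTER_CUBIC))
# caddy mask
hsv=cv2.cvtColor(t["img"],cv2.COLOR_RGB2HSV); print(hsv[205,220],hsv[178,240],hsv[220,220])
m=cv2.inRange(hsv,(5,120,80),(16,255,255)); m[:, :180]=0;m[:,325:]=0;m[:160]=0;m[225:]=0
c=max(cv2.findContours(m,0,2)[0],key=cv2.contourArea); r=cv2.minAreaRect(c); b=cv2.boxPoints(r); print(r)
P=np.array([plane(t,*q,.016) for q in b]);print(P.round(4),P.mean(0)); print(np.linalg.norm(np.diff(P,axis=0),axis=1))
E
```

```text
[ 15 172 190] [ 15 172 200] [ 19  73 160]
((252.99996948242188, 190.49998474121094), (121.99998474121094, 34.99999237060547), -0.0)
[[ 0.5224  0.2318  0.016 ]
 [ 0.6277  0.2345  0.016 ]
 [ 0.6248 -0.1274  0.016 ]
 [ 0.5201 -0.1247  0.016 ]] [0.57374167 0.05352992 0.016     ]
[0.105385   0.36190764 0.10478556]
```

View pics/tc.png

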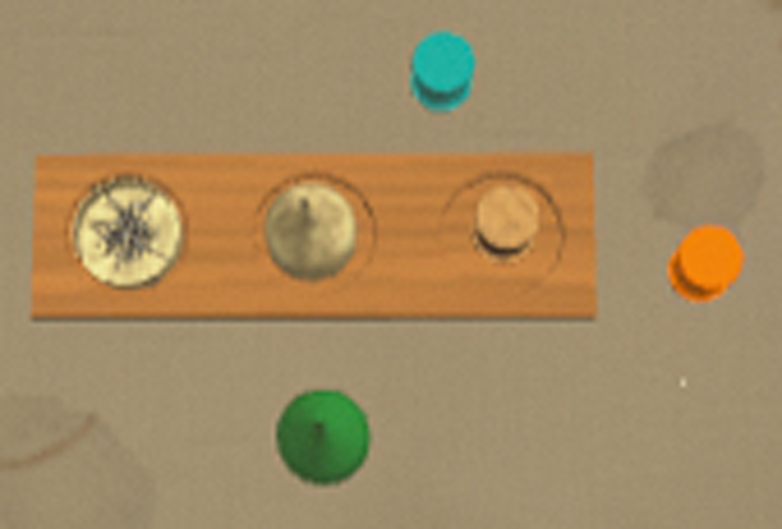

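View pics/sc.png

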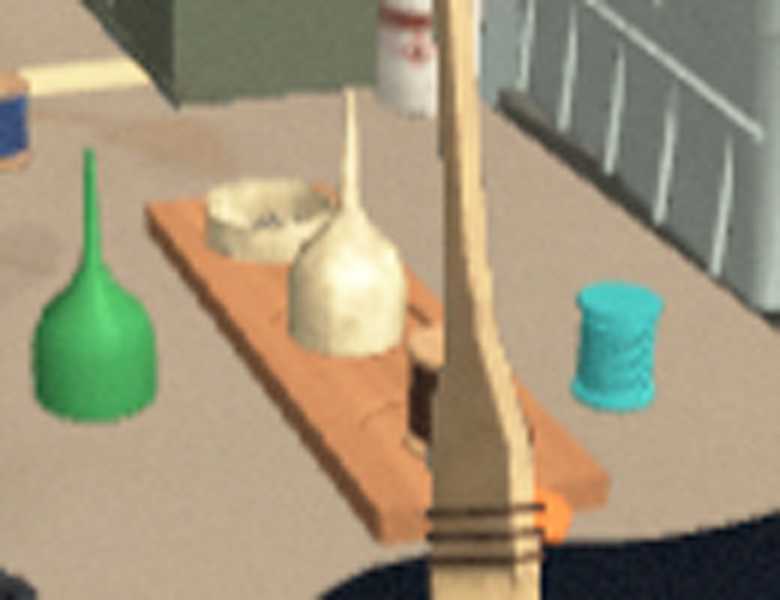

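```bash
python3 - <<'E'
from h import *
t=manip.grab_frame("top"); s=manip.grab_frame("side")
c=lambda u,v:(u/4.6+185-.4,v/4.6+140-.4); k=lambda u,v:(u/6+190-.4,v/6+155-.4)
print("can tip",tri(t,c(305,199),s,k(350,90)))
print("can body at z.03",plane(t,*c(310,232),.03))
print("spool top",plane(t,*c(507,216),.06))
print("green base",plane(t,*c(323,437),.02),"orange",plane(t,*c(710,257),.05),"turq",plane(t,*c(442,62),.05))
print("brush tip",tri(t,(388,203),s,(265,130)))
for z,n in((.01,"L"),(.01,"M"),(.01,"R")): pass
ax=np.array([.0023+.0029,.3565+.3619]);ax/=np.linalg.norm(ax);C=np.array([.57374,.05353])
for i in(1,0,-1): print(C+ax*.12*i)
# centre of recess arcs, rim z=.016
for n,u in(("L",128),("M",316),("R",503)): print(n,plane(t,*c(u,233),.016))
hs=cv2.cvtColor(t["img"],cv2.COLOR_RGB2HSV)
P=manip.state(); M=q2R(P["tool_rot"]);print(M.round(3))
E
python3 - <<'E'
import sys; sys.path.insert(0,'.')
from h import *
t=manip.grab_frame("top"); s=manip.grab_frame("side")
cv2.imwrite("pics/t1.png",cv2.resize(t["img"][135:260,360:440,::-1],None,fx=4.6,fy=4.6,interpolation=cv2.INTER_CUBIC))
cv2.imwrite("pics/t2.png",cv2.resize(t["img"][165:215,230:320,::-1],None,fx=8,fy=8,interpolation=cv2.INTER_CUBIC))
E
```

```text
can tip (array([0.57132293, 0.05423013, 0.13656444]), np.float64(0.0025645740233877774))
can body at z.03 [0.57193595 0.05551486 0.03      ]
spool top [ 0.57509295 -0.06739286  0.06      ]
green base [0.44301571 0.04774276 0.02      ] orange [ 0.55031774 -0.19309778  0.05      ] turq [ 0.67698185 -0.02874117  0.05      ]
brush tip (array([ 0.48218216, -0.25770687,  0.32682405]), np.float64(0.0034868252533279934))
[0.57460857 0.17352686]
[0.57374 0.05353]
[ 0.57287143 -0.06646686]
L [0.57494787 0.17272591 0.016     ]
M [0.57408094 0.05217812 0.016     ]
R [ 0.5732217  -0.06730002  0.016     ]
[[ 0.384  0.923 -0.   ]
 [ 0.923 -0.384 -0.001]
 [-0.001 -0.    -1.   ]]
```

View pics/t1.png

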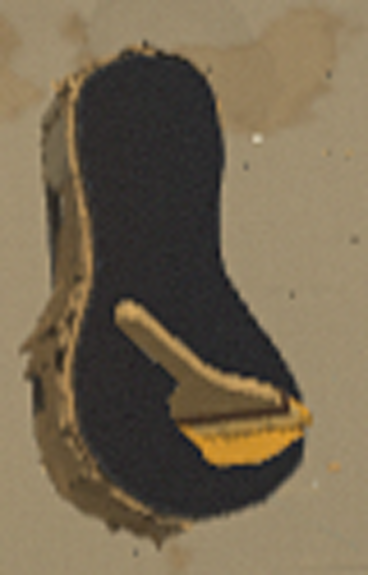

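View pics/t2.png

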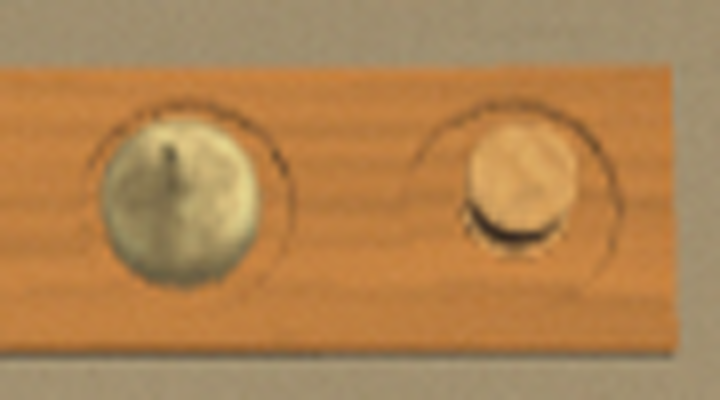

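Candidates in the top view:
- **Cans:** brass at (252,190) in the middle recess, green at (255,235). The brass one is meant.
- **Spools:** dark brown at (295,187) in the right recess, orange at (338,196), turquoise at (281,154), and blue-thread on the bench at (143,226). The brown one in the caddy is meant, and both crops confirm it.

The tin is on the left at (213,190). The brush tip is at about (0.48,-0.26,0.33), well clear. I'll turn the jaws along world x first.

```bash
python3 -m crank '[[0,0,0,1],[0,0,0,1],[0,0,0,1],[0,0,0,1],[0,0,0,1],[0,0,0,1],[0,0,0,1],[0,0,0,1],[0,0,0,1],[0,0,0,1]]' 1; python3 -m crank '[[0,0,0,1],[0,0,0,0.23],[0,0,0,0],[0,0,0,0]]'
```

```text
time: 1.23
tool_pos: [0.2398, 0.5772, 0.2313]
tool_rot: [-0.0, 0.998, 0.062, -0.0]
contact_force: [-0.8, 0.3, -0.3]
gripper_width: 0.998
time: 1.57
tool_pos: [0.2398, 0.5771, 0.2313]
tool_rot: [0.0, 1.0, 0.002, -0.0]
contact_force: [-0.3, -0.2, 0.5]
gripper_width: 1.002
```

```bash
python3 -m crank '[[1.5,3,0,0],[1.5,3,0,0],[1.5,3,0,0],[1.5,3,0,0],[1.5,3,0,0],[1.5,3,0,0],[1.5,3,0,0],[1.5,3,0,0],[1.5,3,0,0],[1.5,3,0,0]]'; python3 -m crank '[[1.5,3,0,0],[1.5,3,0,0],[1.5,3,0,0],[1.5,3,0,0],[1.5,3,0,0],[1.5,3,0,0],[1.5,3,0,0],[1.5,3,0,0],[1.5,3,0,0],[1.5,3,0,0]]'
```

```text
time: 2.4
tool_pos: [0.3905, 0.2758, 0.2315]
tool_rot: [-0.0, 1.0, 0.002, 0.0]
contact_force: [1.0, 0.5, -0.6]
gripper_width: 1.002
time: 3.23
tool_pos: [0.5409, -0.0242, 0.2315]
tool_rot: [-0.0, 1.0, 0.001, 0.0]
contact_force: [0.0, 0.7, -0.1]
gripper_width: 1.003
```

```bash
python3 -m crank '[[1.7,2.15,0,0],[1.7,2.15,0,0],[0,0,3,0],[0,0,3,0],[0,0,3,0],[0,0,3,0],[0,0,2,0],[0,0,0,0]]'
python3 - <<'E'
from h import *
for n,sl in(("top",(slice(120,260),slice(180,360))),("side",(slice(120,260),slice(190,350)))):
    f=manip.grab_frame(n); cv2.imwrite(f"pics/{n}1.png",cv2.resize(f["img"][sl][...,::-1],None,fx=4,fy=4,interpolation=cv2.INTER_CUBIC))
E
```

```text
time: 3.9
tool_pos: [0.5705, -0.0646, 0.0854]
tool_rot: [-0.001, 1.0, 0.001, -0.005]
contact_force: [-0.9, 0.7, -0.7]
gripper_width: 1.001
```

View pics/side1.png

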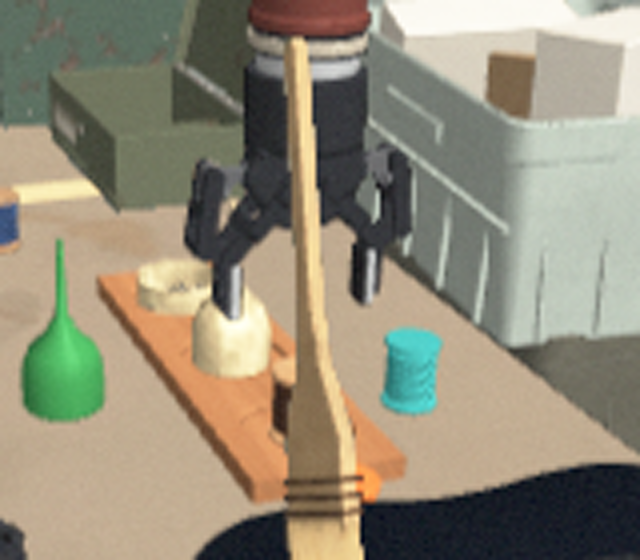

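The side view shows the open fingers straddling the brown spool at crop (285,385), with the can and tin untouched. Next I descend and grip.

```bash
python3 -m crank '[[0.35,0.25,0.5,0],[0,0,2,0],[0,0,2,0],[0,0,1,0],[0,0,0,0],[0,0,0,0]]'; python3 -m crank '[[0,0,0,0],[0,0,0,0],[0,0,0,0],[0,0,0,0],[0,0,0,0],[0,0,0,0],[0,0,0,0],[0,0,0,0]]' 0
```

```text
time: 4.5
tool_pos: [0.5786, -0.0682, 0.0371]
tool_rot: [0.0, 1.0, 0.001, 0.0]
contact_force: [0.4, 0.4, 0.4]
gripper_width: 0.996
time: 5.17
tool_pos: [0.5788, -0.0682, 0.0377]
tool_rot: [0.0, 1.0, 0.001, 0.001]
contact_force: [-2.4, 0.2, 6.4]
gripper_width: 0.405
```

```bash
python3 -m crank '[[0,0,0,0],[0,0,0,0],[0,0,0,0],[0,0,0,0]]'
python3 - <<'E'
from h import *
for n,sl in(("top",(slice(120,260),slice(180,360))),("side",(slice(120,260),slice(190,350)))):
    f=manip.grab_frame(n); cv2.imwrite(f"pics/{n}2.png",cv2.resize(f["img"][sl][...,::-1],None,fx=4,fy=4,interpolation=cv2.INTER_CUBIC))
E
```

```text
time: 5.5
tool_pos: [0.5788, -0.0683, 0.0377]
tool_rot: [0.0, 1.0, 0.001, 0.001]
contact_force: [-1.9, 0.6, 5.4]
gripper_width: 0.406
```

View pics/side2.png

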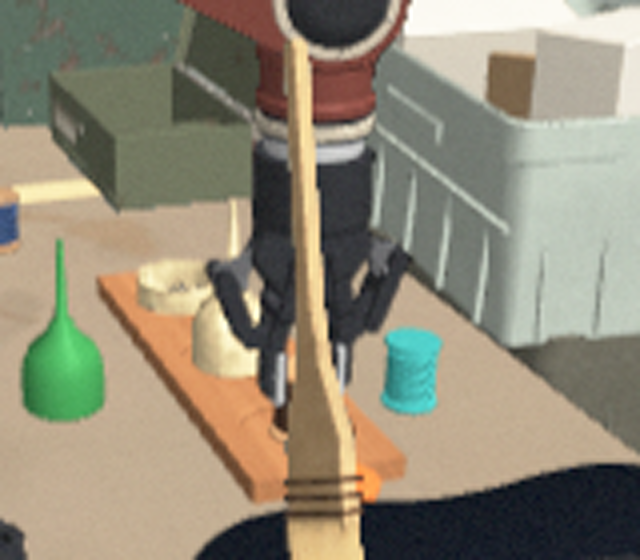

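View pics/top2.png

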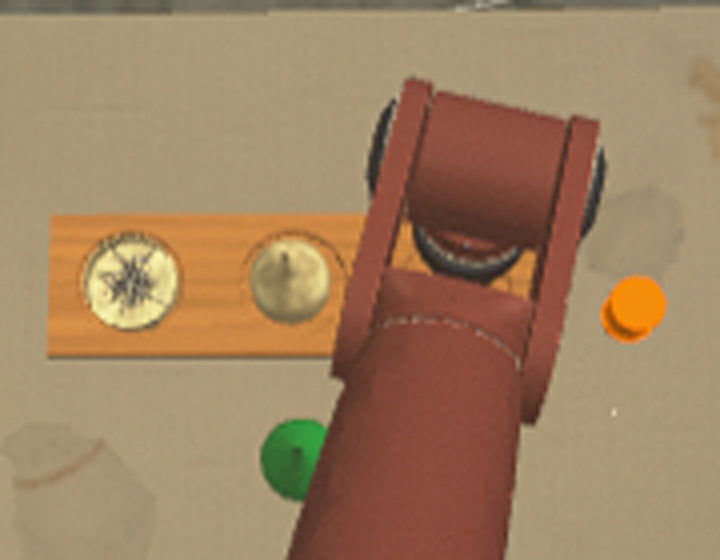

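Gripped at the upper flange. Lifting.

```bash
python3 -m crank '[[0,0,-1,0],[0,0,-2,0],[0,0,-2,0],[0,0,-2,0],[0,0,0,0],[0,0,0,0]]'
python3 - <<'E'
from h import *
for n,sl in(("side",(slice(120,260),slice(190,350))),):
    f=manip.grab_frame(n); cv2.imwrite(f"pics/{n}3.png",cv2.resize(f["img"][sl][...,::-1],None,fx=4,fy=4,interpolation=cv2.INTER_CUBIC))
E
```

```text
time: 6.1
tool_pos: [0.5789, -0.0682, 0.1079]
tool_rot: [0.0, 1.0, 0.001, 0.002]
contact_force: [0.3, 0.3, -0.5]
gripper_width: 0.401
```

View pics/side3.png

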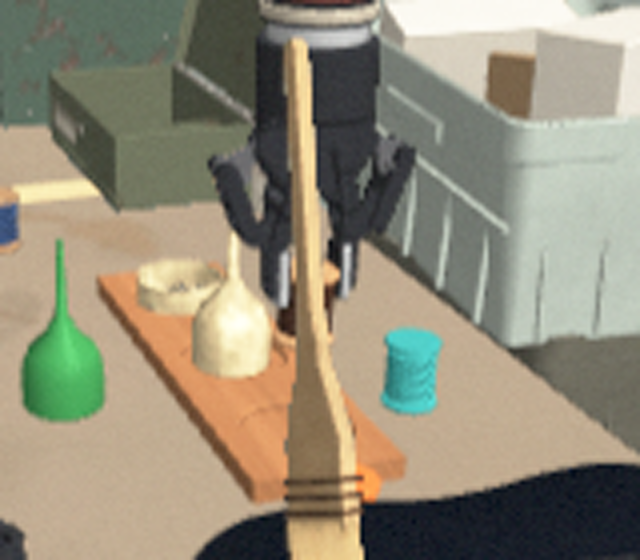

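The spool is held upright at crop (308,300). Now I park it in front of the right recess.

```bash
python3 -m crank '[[-2,0,0,0],[-3,0,0,0],[-3,0,0,0],[-2,0,0,0],[-1,0,0,0],[0,0,2,0],[0,0,2,0],[0,0,2,0],[0,0,0,0],[0,0,0,0]]'
```

```text
time: 6.98
tool_pos: [0.4657, -0.0674, 0.0439]
tool_rot: [-0.001, 1.0, 0.0, -0.003]
contact_force: [0.7, 0.2, 0.2]
gripper_width: 0.404
```

```bash
python3 -m crank '[[0,0,0.7,0],[0,0,0.5,0],[0,0,0.3,0],[0,0,0,0],[0,0,0,0]]'
python3 - <<'E'
from h import *
for n,sl in(("side",(slice(120,260),slice(190,350))),):
    f=manip.grab_frame(n); cv2.imwrite(f"pics/{n}4.png",cv2.resize(f["img"][sl][...,::-1],None,fx=4,fy=4,interpolation=cv2.INTER_CUBIC))
E
```

```text
time: 7.4
tool_pos: [0.4681, -0.0682, 0.0315]
tool_rot: [0.0, 1.0, 0.001, 0.0]
contact_force: [-0.4, -0.9, -0.9]
gripper_width: 0.405
```

View pics/side4.png

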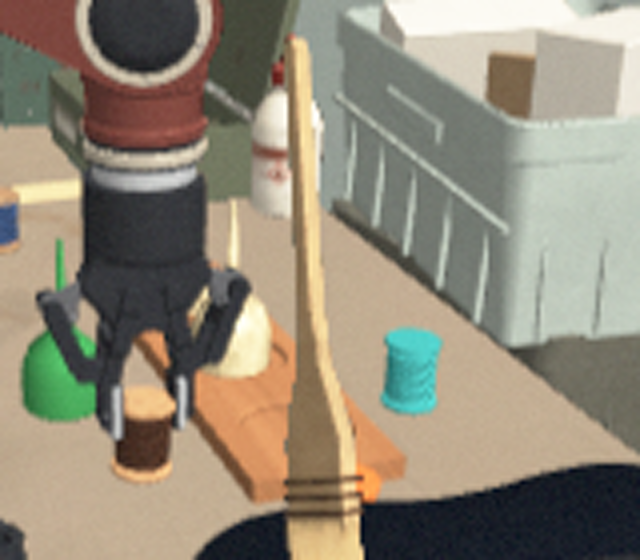

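```bash
python3 -m crank '[[0,0,0.2,0],[0,0,0,0],[0,0,0.1,0],[0,0,0,0],[0,0,0,0]]'
```

```text
time: 7.87
tool_pos: [0.4679, -0.0681, 0.0283]
tool_rot: [-0.0, 1.0, 0.001, -0.0]
contact_force: [0.2, -0.1, 0.1]
gripper_width: 0.404
```

```bash
python3 -m crank '[[0,0,0.1,0],[0,0,0,0],[0,0,0,0]]'
```

```text
time: 8.12
tool_pos: [0.4682, -0.0683, 0.0278]
tool_rot: [0.0, 1.0, 0.001, 0.0]
contact_force: [-1.4, -0.4, 4.3]
gripper_width: 0.404
```

Contact at 4 N, so I release and rise.

```bash
python3 -m crank '[[0,0,0,0],[0,0,0,0],[0,0,0,0],[0,0,0,0],[0,0,0,0],[0,0,0,0]]' 0.8; python3 -m crank '[[0,0,-1,0],[0,0,-2,0],[0,0,-3,0],[0,0,-3,0],[0,0,-3,0],[0,0,-3,0],[0,0,-2,0],[0,0,0,0],[0,0,0,0]]'
```

```text
time: 8.62
tool_pos: [0.4679, -0.0681, 0.0272]
tool_rot: [-0.0, 1.0, 0.001, -0.0]
contact_force: [-0.5, -0.1, -0.7]
gripper_width: 0.803
time: 9.37
tool_pos: [0.4689, -0.0684, 0.1996]
tool_rot: [0.001, 1.0, 0.001, 0.002]
contact_force: [0.4, 0.2, -0.5]
gripper_width: 0.801
```

```bash
python3 -m crank '[[2.05,-2.45,0,0],[2.05,-2.45,0,0],[2.05,-2.45,0,0],[2.05,-2.45,0,0],[2.05,-2.45,0,0],[0,0,0,0],[0,0,0,0],[0,0,0,0]]'
python3 - <<'E'
from h import *
s=manip.grab_frame("side");t=manip.grab_frame("top")
print(manip.state()["tool_pos"])
cv2.imwrite("pics/side5.png",cv2.resize(s["img"][100:260,190:350][...,::-1],None,fx=3.7,fy=3.7,interpolation=cv2.INTER_CUBIC))
cv2.imwrite("pics/top5.png",cv2.resize(t["img"][120:260,180:360][...,::-1],None,fx=4,fy=4,interpolation=cv2.INTER_CUBIC))
E
```

```text
time: 10.03
tool_pos: [0.5692, 0.0544, 0.1955]
tool_rot: [0.0, 1.0, 0.001, -0.002]
contact_force: [-0.3, 0.2, 0.1]
gripper_width: 0.802
[0.56935725 0.05379415 0.19636727]
```

View pics/side5.png

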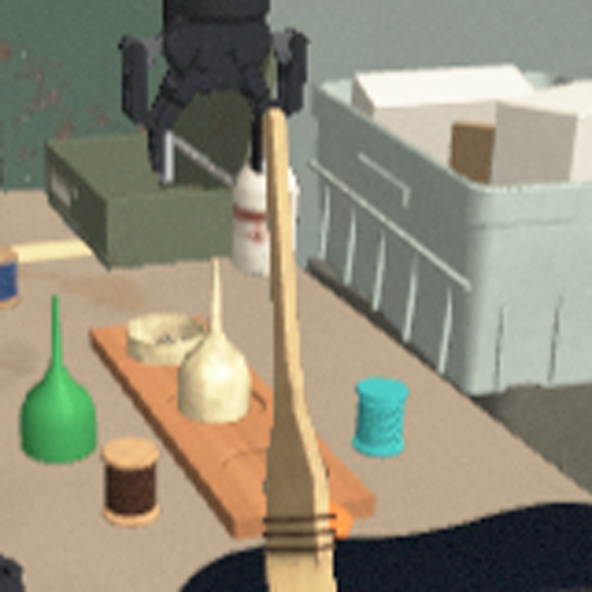

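View pics/top5.png

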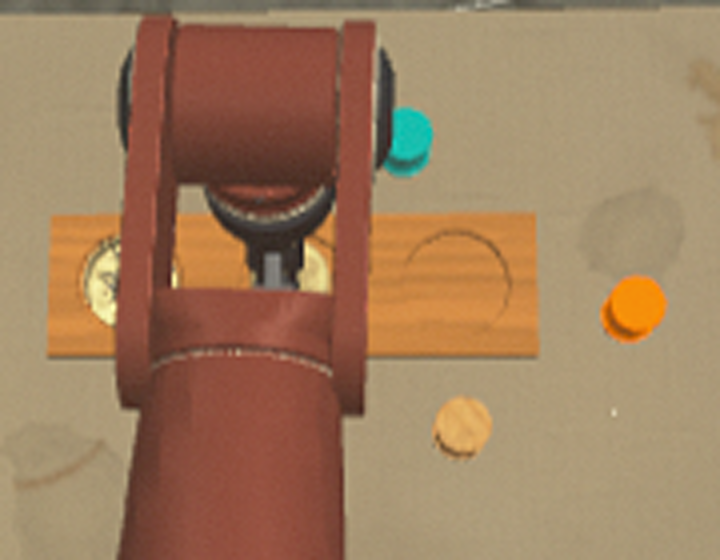

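The spool stands parked upright at top crop (462,427). The jaws straddle the spout tip in side crop (216,262). Descending to the spout.

```bash
python3 -m crank '[[0.22,-0.1,1,0],[0,0,2,0],[0,0,2,0],[0,0,2,0],[0,0,2,0],[0,0,1.5,0],[0,0,0,0],[0,0,0,0]]' 0.8; python3 -m crank '[[0,0,0,0],[0,0,0,0],[0,0,0,0]]' 0.35
python3 - <<'E'
from h import *
s=manip.grab_frame("side");p=manip.state()["tool_pos"];print(p)
print(proj(s,p),proj(s,p+[0,0,.019]))
cv2.imwrite("pics/side6.png",cv2.resize(s["img"][130:230,200:300][...,::-1],None,fx=6,fy=6,interpolation=cv2.INTER_CUBIC))
E
```

```text
time: 10.8
tool_pos: [0.5713, 0.055, 0.091]
tool_rot: [-0.0, 1.0, 0.0, -0.001]
contact_force: [0.9, 0.0, 0.7]
gripper_width: 0.802
time: 11.05
tool_pos: [0.5735, 0.0553, 0.0939]
tool_rot: [0.0, 1.0, 0.0, 0.001]
contact_force: [-0.2, -0.5, -0.4]
gripper_width: 0.381
[0.57341973 0.055375   0.09373929]
(np.float64(247.75578236972976), np.float64(183.5414391543737)) (np.float64(247.87925685738793), np.float64(177.35711873609844))
```

View pics/side6.png

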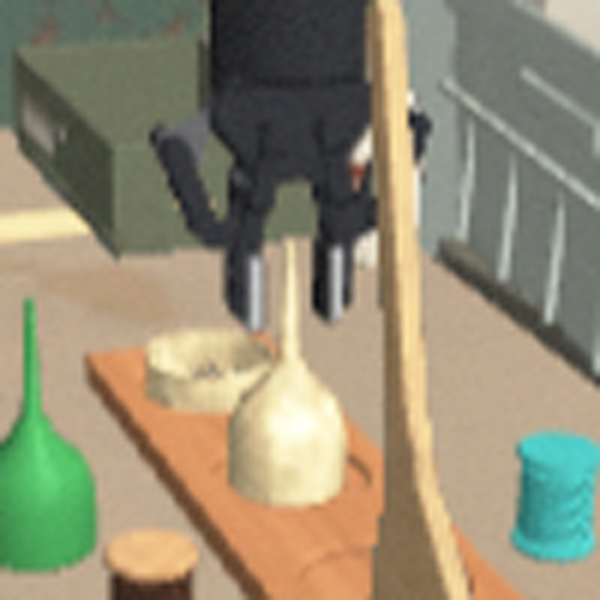

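The spout at crop (291,300) sits centred between the fingers, whose gap runs from 265 to 312. I lower slightly and close.

```bash
python3 -m crank '[[0,0,0.6,0],[0,0,0,0],[0,0,0,0]]' 0.35; python3 -m crank '[[0,0,0,0],[0,0,0,0],[0,0,0,0],[0,0,0,0],[0,0,0,0],[0,0,0,0],[0,0,0,0],[0,0,0,0]]' 0
python3 - <<'E'
from h import *
s=manip.grab_frame("side")
cv2.imwrite("pics/side7.png",cv2.resize(s["img"][130:230,200:300][...,::-1],None,fx=6,fy=6,interpolation=cv2.INTER_CUBIC))
E
```

```text
time: 11.35
tool_pos: [0.5721, 0.0555, 0.0858]
tool_rot: [-0.0, 1.0, 0.0, -0.0]
contact_force: [0.2, -0.4, 0.1]
gripper_width: 0.354
time: 12.02
tool_pos: [0.5724, 0.0555, 0.0862]
tool_rot: [0.0, 1.0, 0.0, -0.0]
contact_force: [-0.6, 0.6, -0.3]
gripper_width: 0.057
```

View pics/side7.png

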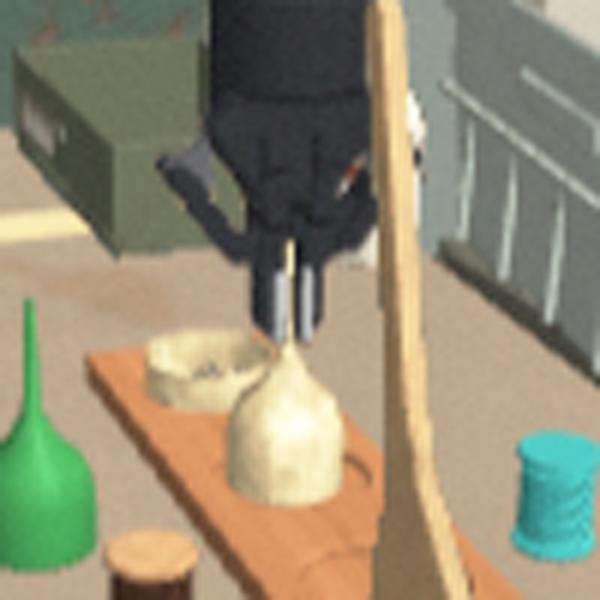

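The spout is held and the can is upright. I lift gently and check for slip.

```bash
python3 -m crank '[[0,0,-0.3,0],[0,0,-0.6,0],[0,0,-0.8,0],[0,0,-0.8,0],[0,0,-0.8,0],[0,0,-0.5,0],[0,0,-0.2,0],[0,0,0,0],[0,0,0,0]]'
python3 - <<'E'
from h import *
s=manip.grab_frame("side")
cv2.imwrite("pics/side8.png",cv2.resize(s["img"][130:230,200:300][...,::-1],None,fx=6,fy=6,interpolation=cv2.INTER_CUBIC))
E
```

```text
time: 12.82
tool_pos: [0.5725, 0.0555, 0.1263]
tool_rot: [-0.0, 1.0, 0.0, 0.0]
contact_force: [0.1, 0.4, -0.9]
gripper_width: 0.055
```

View pics/side8.png

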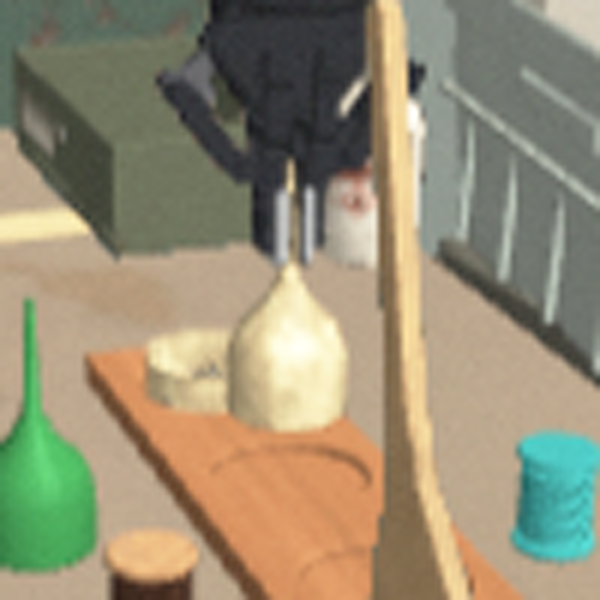

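The can is lifted and hangs upright. Carrying it smoothly to the right recess.

```bash
python3 -m crank '[[0,0.3,0,0],[0,0.7,0,0],[0,1.2,0,0],[0,1.6,0,0],[0,1.8,0,0],[0,1.8,0,0],[0,1.6,0,0],[0,1.3,0,0],[0,1,0,0],[0,0.6,0,0]]'; python3 -m crank '[[0.05,0.3,0,0],[0,0.1,0,0],[0,0,0,0],[0,0,0,0]]';python3 - <<'E'
from h import *
s=manip.grab_frame("side")
cv2.imwrite("pics/side9.png",cv2.resize(s["img"][130:230,200:300][...,::-1],None,fx=6,fy=6,interpolation=cv2.INTER_CUBIC))
E
```

```text
time: 13.7
tool_pos: [0.5725, -0.0652, 0.1262]
tool_rot: [0.0, 1.0, -0.0, -0.0]
contact_force: [-0.6, 0.0, -0.5]
gripper_width: 0.055
time: 14.03
tool_pos: [0.5731, -0.067, 0.1262]
tool_rot: [-0.0, 1.0, 0.001, -0.0]
contact_force: [-0.1, 0.6, -0.8]
gripper_width: 0.059
```

View pics/side9.png

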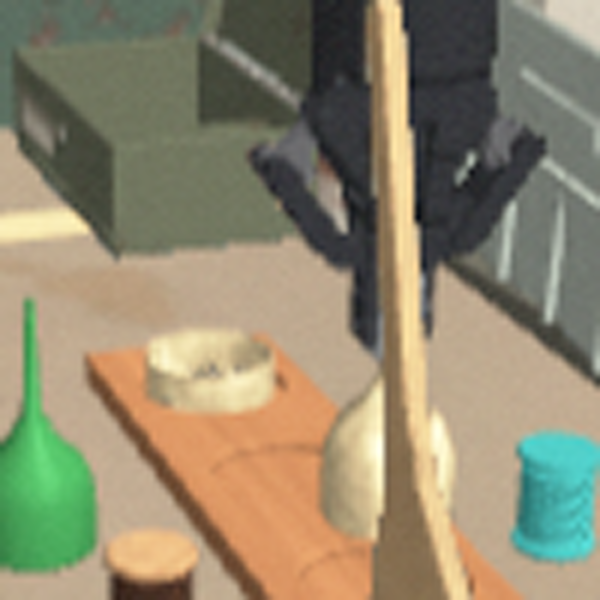

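Still upright, and centred on the recess. Lowering 4 cm to contact.

```bash
python3 -m crank '[[0,0,0.4,0],[0,0,0.8,0],[0,0,0.9,0],[0,0,0.8,0],[0,0,0.5,0],[0,0,0.2,0],[0,0,0,0],[0,0,0,0]]'; python3 -m crank '[[0,0,0.15,0],[0,0,0.15,0],[0,0,0.1,0],[0,0,0,0],[0,0,0,0]]'
```

```text
time: 14.75
tool_pos: [0.5732, -0.0676, 0.0902]
tool_rot: [-0.0, 1.0, 0.0, -0.0]
contact_force: [0.2, 0.0, -0.9]
gripper_width: 0.061
time: 15.17
tool_pos: [0.5732, -0.0675, 0.0864]
tool_rot: [0.0, 1.0, 0.0, 0.0]
contact_force: [-0.4, -0.9, -0.6]
gripper_width: 0.057
```

```bash
python3 -m crank '[[0,0,0.1,0],[0,0,0,0],[0,0,0,0]]'
```

```text
time: 15.42
tool_pos: [0.5736, -0.0676, 0.0862]
tool_rot: [0.0, 1.0, 0.001, 0.0]
contact_force: [-1.4, 0.2, 4.2]
gripper_width: 0.056
```

Floor contact at the same height it was gripped. Release partly, then check.

```bash
python3 -m crank '[[0,0,0,0],[0,0,0,0],[0,0,0,0],[0,0,0,0],[0,0,0,0]]' 0.6; python3 -m crank '[[0,0,-1,0],[0,0,-2,0],[0,0,-3,0],[0,0,-3,0],[0,0,-2,0],[0,0,0,0],[0,0,0,0]]' 0.6
python3 - <<'E'
from h import *
s=manip.grab_frame("side");t=manip.grab_frame("top")
cv2.imwrite("pics/side10.png",cv2.resize(s["img"][100:260,190:350][...,::-1],None,fx=3.7,fy=3.7,interpolation=cv2.INTER_CUBIC))
E
```

```text
time: 15.83
tool_pos: [0.573, -0.0675, 0.085]
tool_rot: [-0.0, 1.0, 0.0, -0.0]
contact_force: [-0.5, -1.0, 0.1]
gripper_width: 0.6
time: 16.42
tool_pos: [0.5743, -0.0678, 0.1978]
tool_rot: [0.001, 1.0, 0.001, 0.002]
contact_force: [0.2, 0.7, -0.2]
gripper_width: 0.6
```

View pics/side10.png

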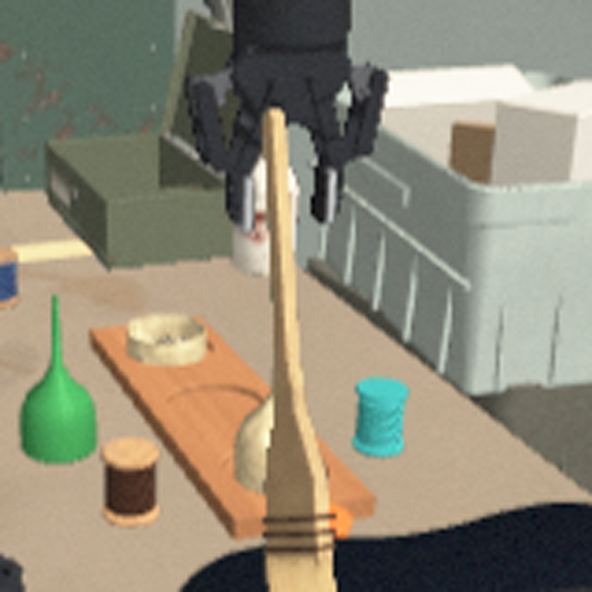

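The can stands in the right recess. Now back to the parked spool.

```bash
python3 -m crank '[[-2,0,0,0],[-3,0,0,0],[-3,0,0,0],[-2,0,0,0],[-0.6,0,1,0],[0,0,3,0],[0,0,3,0],[0,0,2,0],[0,0,0,0],[0,0,0,0]]' 0.85
python3 - <<'E'
from h import *
s=manip.grab_frame("side")
cv2.imwrite("pics/side11.png",cv2.resize(s["img"][100:260,190:350][...,::-1],None,fx=3.7,fy=3.7,interpolation=cv2.INTER_CUBIC))
E
```

```text
time: 17.35
tool_pos: [0.4657, -0.0671, 0.1028]
tool_rot: [-0.001, 1.0, 0.0, -0.002]
contact_force: [0.6, 0.7, 0.7]
gripper_width: 0.85
```

View pics/side11.png

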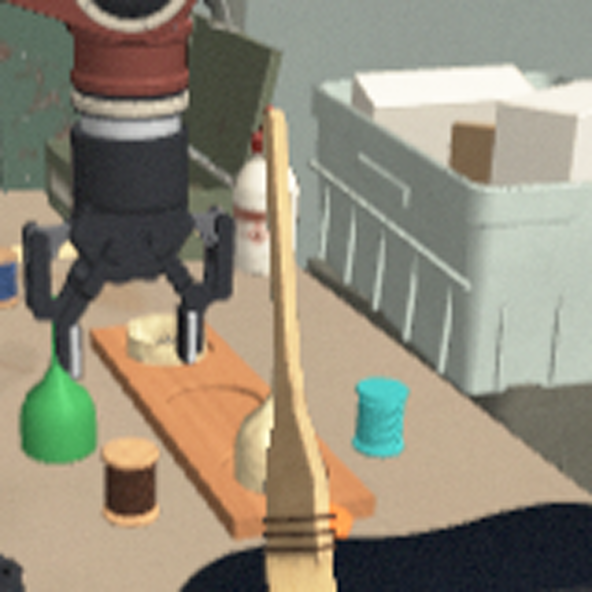

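```bash
python3 -m crank '[[0.1,0.05,1,0],[0,0,2,0],[0,0,2,0],[0,0,1.6,0],[0,0,0.7,0],[0,0,0,0],[0,0,0,0]]'; python3 -m crank '[[0,0,0,0],[0,0,0,0],[0,0,0,0],[0,0,0,0],[0,0,0,0],[0,0,0,0],[0,0,0,0],[0,0,0,0]]' 0
```

```text
time: 17.98
tool_pos: [0.4689, -0.0684, 0.033]
tool_rot: [0.0, 1.0, 0.0, 0.001]
contact_force: [0.7, 0.7, -0.2]
gripper_width: 0.852
time: 18.65
tool_pos: [0.4694, -0.0685, 0.034]
tool_rot: [0.0, 1.0, 0.001, 0.001]
contact_force: [-2.4, -0.2, 6.1]
gripper_width: 0.402
```

```bash
python3 -m crank '[[0,0,-1,0],[0,0,-2,0],[0,0,-2.5,0],[0,0,-2.5,0],[0,0,-2,0],[0,0,0,0],[0,0,0,0]]'
python3 - <<'E'
from h import *
s=manip.grab_frame("side")
cv2.imwrite("pics/side12.png",cv2.resize(s["img"][100:260,190:350][...,::-1],None,fx=3.7,fy=3.7,interpolation=cv2.INTER_CUBIC))
E
```

```text
time: 19.23
tool_pos: [0.469, -0.0684, 0.134]
tool_rot: [0.001, 1.0, 0.001, 0.002]
contact_force: [0.3, 0.4, -0.1]
gripper_width: 0.403
```

View pics/side12.png

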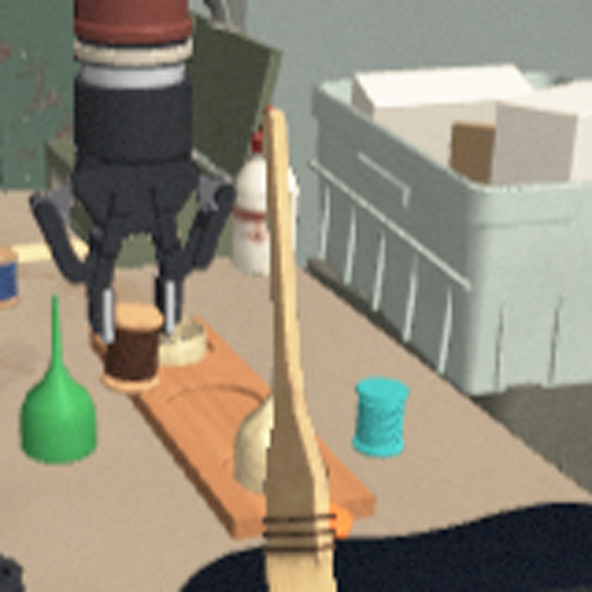

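Held upright at crop (133,345). I raise it above the spouts, then go diagonally to the middle recess.

```bash
python3 -m crank '[[0,0,-2,0],[0,0,-2.5,0],[1.5,-1.7,0,0],[2,-2.3,0,0],[2,-2.3,0,0],[2,-2.3,0,0],[2,-2.3,0,0],[1,-1.2,0,0],[0,0,0,0],[0,0,0,0]]'; python3 -m crank '[[0,0,2,0],[0,0,3,0],[0,0,3,0],[0,0,1,0],[0,0,0,0],[0,0,0,0]]'
python3 - <<'E'
from h import *
s=manip.grab_frame("side")
cv2.imwrite("pics/side13.png",cv2.resize(s["img"][100:260,190:350][...,::-1],None,fx=3.7,fy=3.7,interpolation=cv2.INTER_CUBIC))
E
```

```text
time: 20.12
tool_pos: [0.5719, 0.0534, 0.1749]
tool_rot: [0.0, 1.0, 0.001, -0.002]
contact_force: [0.1, -0.5, -1.0]
gripper_width: 0.399
time: 20.62
tool_pos: [0.5723, 0.0524, 0.087]
tool_rot: [0.0, 1.0, 0.0, -0.001]
contact_force: [0.8, 0.4, -0.3]
gripper_width: 0.399
```

View pics/side13.png

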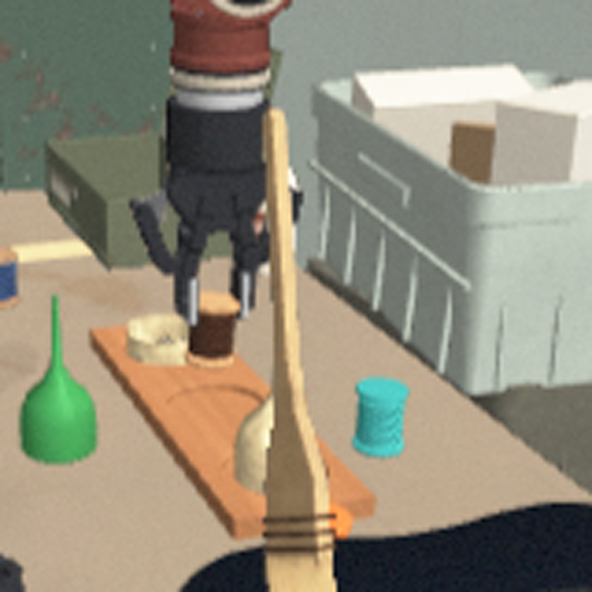

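```bash
python3 -m crank '[[0,0,1,0],[0,0,1.3,0],[0,0,1,0],[0,0,0.5,0],[0,0,0.2,0],[0,0,0,0],[0,0,0,0],[0,0,0,0]]'
```

```text
time: 21.33
tool_pos: [0.5735, 0.053, 0.0478]
tool_rot: [0.0, 1.0, 0.001, 0.0]
contact_force: [-0.4, -0.6, -0.9]
gripper_width: 0.4
```

```bash
python3 -m crank '[[0,0,0.2,0],[0,0,0.1,0],[0,0,0,0],[0,0,0,0]]'; python3 -m crank '[[0,0,0.1,0],[0,0,0,0],[0,0,0,0]]'
```

```text
time: 21.67
tool_pos: [0.5731, 0.053, 0.0444]
tool_rot: [0.0, 1.0, 0.001, 0.0]
contact_force: [0.2, -0.3, -0.7]
gripper_width: 0.403
time: 21.92
tool_pos: [0.5733, 0.053, 0.0441]
tool_rot: [0.0, 1.0, 0.001, 0.0]
contact_force: [-1.5, 0.6, 5.3]
gripper_width: 0.402
```

Floor contact at the expected height. I release, rise, and clear the view by going left and back.

```bash
python3 -m crank '[[0,0,0,0],[0,0,0,0],[0,0,0,0],[0,0,0,0],[0,0,0,0],[0,0,0,0]]' 0.8; python3 -m crank '[[0,0,-1,0],[0,0,-2,0],[0,0,-3,0],[0,0,-3,0],[0,0,-3,0],[0,0,-3,0],[0,0,-3,0],[0,0,-2,0],[0,0,0,0],[0,0,0,0]]'; python3 -m crank '[[-1.5,-3,0,0],[-1.5,-3,0,0],[-1.5,-3,0,0],[-1.5,-3,0,0],[-1.5,-3,0,0],[-1.5,-3,0,0],[-1.5,-3,0,0],[-1.5,-3,0,0],[-1.5,-3,0,0],[0,0,0,0]]'; python3 -m crank '[[-1,-3,0,0],[-1,-3,0,0],[-1,-3,0,0],[-1,-3,0,0],[0,0,0,0],[0,0,0,0]]'
python3 - <<'E'
from h import *
s=manip.grab_frame("side");t=manip.grab_frame("top")
cv2.imwrite("pics/sideF.png",cv2.resize(s["img"][155:255,190:320,::-1],None,fx=6,fy=6,interpolation=cv2.INTER_CUBIC))
cv2.imwrite("pics/topF.png",cv2.resize(t["img"][130:250,125:365,::-1],None,fx=3.3,fy=3.3,interpolation=cv2.INTER_CUBIC))
E
```

```text
time: 22.42
tool_pos: [0.5729, 0.053, 0.0431]
tool_rot: [-0.0, 1.0, 0.0, -0.0]
contact_force: [-0.3, 0.1, 0.3]
gripper_width: 0.799
time: 23.25
tool_pos: [0.5739, 0.053, 0.2457]
tool_rot: [0.0, 1.0, 0.0, 0.002]
contact_force: [-0.7, -0.0, -0.9]
gripper_width: 0.801
time: 24.08
tool_pos: [0.4342, 0.3263, 0.241]
tool_rot: [-0.0, 1.0, 0.003, -0.002]
contact_force: [-0.7, -0.6, -0.0]
gripper_width: 0.8
time: 24.58
tool_pos: [0.3966, 0.4429, 0.241]
tool_rot: [0.001, 1.0, 0.002, -0.001]
contact_force: [-0.6, -0.9, 0.3]
gripper_width: 0.804
```

View pics/sideF.png

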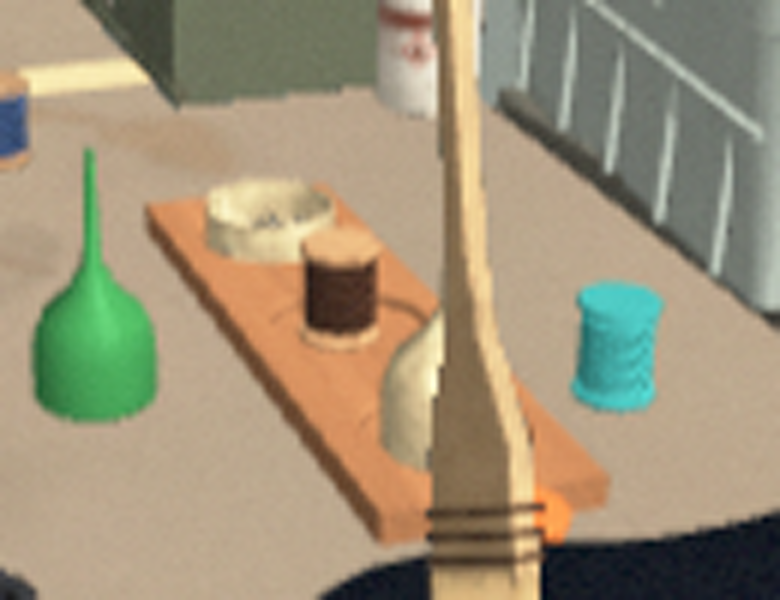

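View pics/topF.png

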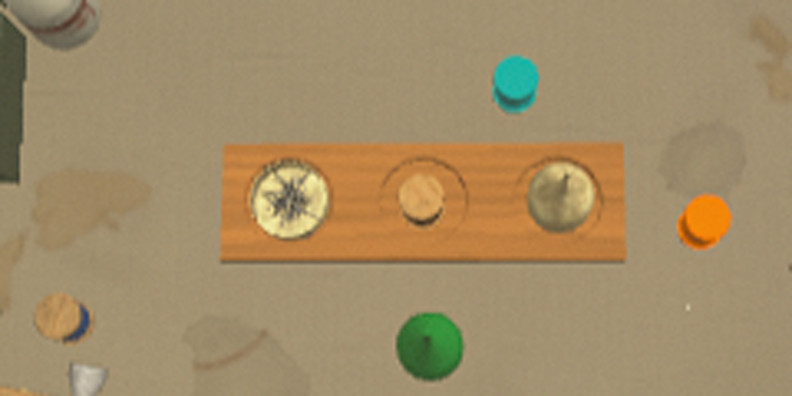

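The spool is upright in the middle recess at top crop (421,198). The can is upright in the right recess at (562,195), with rim showing all round. The tin at (289,200) and the blue bench spool at (60,316) are unmoved, and the robot is clear.

```bash
python3 -m crank '[[0,0,0,0],[0,0,0,0],[0,0,0,0]]'; python3 -c "
from plant import manip
print(manip.job_done())"
```

```text
time: 24.93
tool_pos: [0.3981, 0.4419, 0.2433]
tool_rot: [0.0, 1.0, -0.0, 0.0]
contact_force: [0.5, -0.6, 0.4]
gripper_width: 0.798
the job is handed in; nothing more can be done
None
```

The oil can and the brown spool have changed places, and the job was handed in at about 25 s of the 67 s allowed. I parked the spool on the bench in front of the caddy, moved the can upright by its spout to the right recess, then set the spool in the middle recess.

- **Set down:** each touched the recess floor at about 4–5 N, at the height expected, and was then let go. Forces at the end of each move never read above about 7 N.
- **Last pictures:** both things stand upright in their new recesses. The tack tin, the blue bench spool and the look-alikes are where they were, and the robot is touching nothing.
- **Less certain:** the brush handle hides part of the can in the side view, so its final uprightness there rests on the top view and the visible half.

No check failed or disagreed.

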